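# Lay the rest tile in the empty cup riser

## Robot

A 6-joint arm with a two-finger parallel gripper is mounted at the origin on the work surface. World frame = base frame: x ahead of the robot, y to its left, z up, the work surface at z = 0. Lengths are in m, angles in degrees, forces in N, time in s.
With the tool pointing down it reaches from about 0.3 to 0.75 m from the base axis. Payload 8.5 kg.
Tool frame: the origin (TCP) lies on the centre line of the jaws, within the pads' length; the fingertips stand 14 mm ahead of it and the grasp point (between the pads) lies 5 mm behind it; z points along the fingers, x is the direction in which the jaws open and shut, and the axes are right-handed (so a half turn about z gives the same grasp; the last joint's range is limited). The gripper opens to 85 mm and grips with 20 to 120 N. Pads are 22 mm wide; open, the fingers measure 114 mm over their backs; the gripper's body (76 mm by 85 mm) begins 54 mm behind the grasp point. The pads swing forward as they close: fully open they stand 13 mm farther back than shut.
Start: joints at [57.45, 21.807, 74.336, -0, 83.858, -12.336], TCP at [0.19, 0.516, 0.245] pointing down, gripper open.
Joint ranges: [-178.18, 178.18], [-50.72, 133.34], [12.68, 142.11], [-81.47, 261.47], [9.98, 163.14], [-165.26, 165.26]. Speed limits (degrees/s): [136.94, 136.94, 180, 180, 180, 180].

## Interface

Orientations are given as a 3x3 rotation matrix whose columns are the frame's x, y, z axes.
In Python, from rig import * gives the robot as it stands.
- The arm moves only by the shell command python3 -m crank 'ROWS' [FORCE]. ROWS is JSON, one flat list of numbers, 7 for each row, row after row: the turn, a rotation vector about the world's x, y, z in rad, then the shift along the world's x, y, z in m, then the opening in per cent of the stroke, from 0 (shut) to 100 (fully open). A call has 1 to 20 rows; each row shifts and turns the commanded pose from where the row before left it; what a row does not reach is not made up. A row lasts 1/10 s, in which the tool goes at most 50 mm and 8.59 degrees, less where a joint would pass 70% of its speed; a pose out of reach is approached as far as the arm can. A call is refused whole if a number of a shift passes 0.05 or a number of a turn 0.15, either way. A call with a gripper value outside its range is refused whole. The fingers move at their own pace and stop on an object; FORCE is the grip in N (left out, the last holds). Time passes only in rows, so rows that do not move let the fingers close. It gives the time, the measured TCP pose, the force and the opening at its end, in the units of the state.
- observe(): the state, without advancing time (a new reading comes with each control period).
- get_image(name): name is "scene" or "top" or "wrist"; returns a dict with "frame" (420x560x3 uint8, red, green, blue), "fov_y" (degrees; the focal length in pixels is half the picture's height over the tangent of half this angle, whatever the lens; pixels are square), "cx", "cy" (the principal point, pixels), "world_to_cam" (4x4, takes a point from world to camera coordinates). Camera axes: x right, y up, looking along -z (the intrinsics and any distortion apply to the point x, -y, -z); pixel columns grow to the right and rows downward; lengths in m; the calibration is good to about 2 mm. A picture is of the moment at which its call begins. There is no depth.
- close_job(): hands the job in, once; it reports no verdict.
The state is a dict: "time_s": time; "q": joint angles; "qvel": joint speeds; "joint_efforts": joint torques, N m; "position": TCP position; "tool_rot": TCP orientation; "ft_force": force on the tool from outside, world axes, zero at the start; "wrist_torque": the same for the moment, N m; "grip_width": finger opening in m.
Only numpy, scipy, OpenCV 4.12 (cv2) and the standard library are available. Lean on these libraries where they do the work, as an engineer would, in place of code of your own. Each camera call takes 0.05 s, during which the arm holds its last target. There are 200 camera calls.

## Task

One of the two cup risers lacks its rest tile. Take just the top tile from the stack and slide it lengthwise, painted side up, under the roof of the empty riser until it is fully home against the back stop, and leave it lying flat there. Leave the other two tiles stacked on their board and do not disturb the crockery.

Things in the scene. Friction and masses are not known exactly. Their poses are not given: they have to be found in the camera images.
- tile_top_center (a point): A glazed yellow tile, 170 long (own x) x 60 wide (own y) x 14 mm thick (z), about 0.3 kg, blue flowers painted on its upper face. Both ends are alike. This is the top one of the stack of three. The point is its centre, half-way up. The tiles lie loosely on one another, edges out of line by a few mm.
- tile_mid_center (a point): A glazed yellow tile, 170 long (own x) x 60 wide (own y) x 14 mm thick (z), about 0.3 kg, blue flowers painted on its upper face. Both ends are alike. The middle tile of the stack; it must stay. The point is its centre.
- tile_low_center (a point): A glazed yellow tile, 170 long (own x) x 60 wide (own y) x 14 mm thick (z), about 0.3 kg, blue flowers painted on its upper face. Both ends are alike. The lowest tile of the stack, on the board; it must stay. The point is its centre.
- stack_board: The wooden board under the stack, 190 (x) x 80 (y) x 8 mm, fixed to the worktop. Origin: centre of its underside. The stack's top face is 50 mm above the worktop.
- riser_empty: Low wooden cup riser, fixed, 100 deep x 90 wide x 36 mm tall. Origin: middle of its open mouth, on the worktop; x points inward, away from the robot. Passage 70 wide x 28 mm high, bare worktop as floor, back stop 85 mm inward, 8 mm roof, 10 mm side walls. This one is empty. A tile fully home has its centre at the mouth (x = 0), its other 85 mm sticking out in front.
- riser_full: Low wooden cup riser, fixed, 100 deep x 90 wide x 36 mm tall. Origin: middle of its open mouth, on the worktop; x points inward, away from the robot. Passage 70 wide x 28 mm high, bare worktop as floor, back stop 85 mm inward, 8 mm roof, 10 mm side walls. This one already holds its tile, fixed, half of it sticking out, and carries a cup.
- cup: White cup, 66 mm across, 55 mm tall, loose on the roof of the full riser; leave alone. Origin: centre of its foot.
- bowls: Three nested green ceramic bowls, 140 mm across, 99 mm tall together; leave alone. Origin: centre of the foot.
- moka: Aluminium moka pot, about 112 mm across, 223 mm tall, with a black handle; leave alone. Origin: centre of the base.
- jug: Stainless milk jug, 76 mm across, 105 mm tall, on a round wooden coaster; leave alone. Origin: centre of its base.
- sugar: Glass sugar bowl, 96 mm across, with its metal lid standing open to 175 mm high; leave alone. Origin: centre of its base.
Things that resemble listed ones, but are neither listed nor needed, are in the scene too. Leave any red look-alike of the part that bears tile_top_center alone. What is shaped like the riser_empty but green is not meant.

How it is judged:
By the outcome, as a careful person would: the job done as asked, in the order asked, and still so for the second after the job is handed in, with the robot touching nothing.
It also fails if it takes over 42 s, if anything falls off the work surface, if the arm or the gripper's body presses on something with over 40 N, if the wrist force passes 120 N, or if a joint passes its speed limit or range.

## Working session

There is one attempt and no reset: what is moved stays moved. The work goes in short steps, Python scripts to look and compute and a shell command to move; the robot and the scene stay as the last step left them, time stands still between calls to the robot, and variables do not carry over. Pictures are saved under pics/ and viewed, about 8 in all and at most 12, crops included, and the job is handed in when it is done.

```bash
ls; mkdir -p pics; python3 - <<'E'
from rig import *
import cv2
for n in ["scene","top"]:
    im=get_image(n); cv2.imwrite(f"pics/{n}0.png",im["frame"][:,:,::-1]); print(n,{k:v for k,v in im.items() if k!="frame"})
s=observe();print(s)
E
```

```text
pics
scene {'fov_y': 47.76137590662251, 'cx': 273.7710469896417, 'cy': 206.96626800151662, 'world_to_cam': array([[ 0.82923203,  0.55845239,  0.02247613, -0.40701603],
       [-0.30860387,  0.42396862,  0.85147769,  0.10540482],
       [ 0.46598057, -0.71300879,  0.52390893, -1.59182864],
       [ 0.        ,  0.        ,  0.        ,  1.        ]])}
top {'fov_y': 56.979142476975426, 'cx': 277.021805317159, 'cy': 212.39366971664074, 'world_to_cam': array([[-0.02659937, -0.99954633, -0.01412832,  0.0042928 ],
       [ 0.98815453, -0.02842783,  0.15080611, -0.49577894],
       [-0.15113933, -0.00994962,  0.9884624 , -1.05229085],
       [ 0.        ,  0.        ,  0.        ,  1.        ]])}
{'time_s': 0.1, 'q': array([ 5.74505958e+01,  2.18342718e+01,  7.43791934e+01,  1.63671269e-04,
        8.38587053e+01, -1.23348949e+01]), 'qvel': array([-0.02506946, -0.12435881, -0.09645409, -0.08050668, -0.07739104,
       -0.03083287]), 'joint_efforts': array([ 3.80847399e-03, -4.49221802e+01, -2.31653613e+01, -1.52643734e-04,
        3.65674059e-03,  2.28436431e-05]), 'position': array([0.18989962, 0.51590822, 0.24480747]), 'tool_rot': array([[ 3.45535718e-01,  9.38405352e-01, -6.80098325e-04],
       [ 9.38404793e-01, -3.45536280e-01, -1.06023301e-03],
       [-1.22992698e-03, -2.71859153e-04, -9.99999207e-01]]), 'ft_force': array([ 0.45871607,  0.2399354 , -0.7105362 ]), 'wrist_torque': array([-0.01348912, -0.02359155, -0.11586612]), 'grip_width': 0.08530686601666419}
```

View pics/scene0.png

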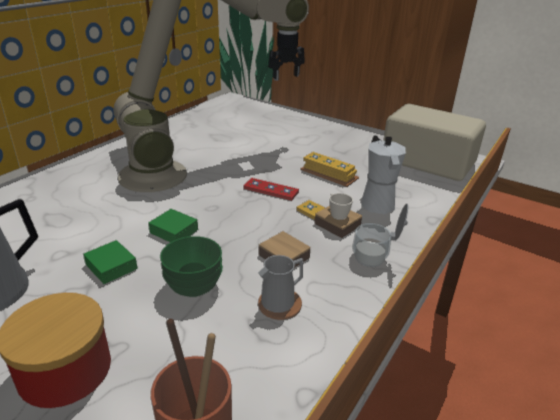

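View pics/top0.png

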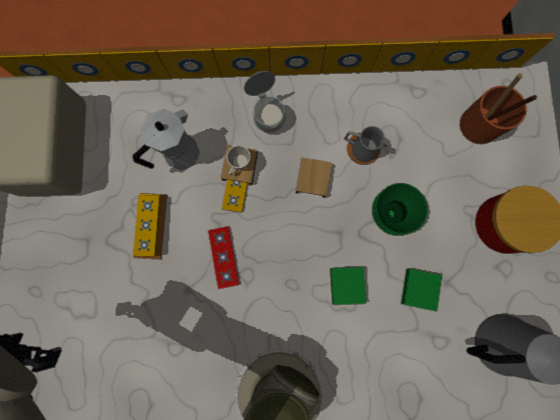

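The scene view shows the yellow stack at (330,167), with the full riser and its cup at (338,215). The empty bare-wood riser is at (285,250). In the top view the stack is at (148,225), the empty riser roof at (314,177), and the red decoy at (224,257). The green look-alikes are at (349,285) and (422,289).

```bash
cat > h.py <<'E'
import numpy as np, cv2
def ray(im,uv,z):
    f=210/np.tan(np.radians(im["fov_y"]/2)); T=im["world_to_cam"]; R=T[:3,:3]; c=-R.T@T[:3,3]
    uv=np.atleast_2d(uv).astype(float)
    d=np.c_[(uv[:,0]-im["cx"])/f,-(uv[:,1]-im["cy"])/f,-np.ones(len(uv))]@R
    return (c+d*((z-c[2])/d[:,2])[:,None])[:,:2]
def proj(im,P):
    f=210/np.tan(np.radians(im["fov_y"]/2)); T=im["world_to_cam"]
    p=np.atleast_2d(P)@T[:3,:3].T+T[:3,3]
    return np.c_[im["cx"]+f*p[:,0]/-p[:,2], im["cy"]-f*p[:,1]/-p[:,2]]
def blobs(m,amin):
    n,l,s,c=cv2.connectedComponentsWithStats(m.astype(np.uint8))
    return [(l==i,s[i],c[i]) for i in range(1,n) if s[i,4]>=amin]
def rect(mask):
    p=np.argwhere(mask)[:,::-1].astype(np.float32); return cv2.boxPoints(cv2.minAreaRect(p))
E
python3 - <<'E'
from rig import *
from h import *
im=get_image("top"); F=im["frame"]; hsv=cv2.cvtColor(F,cv2.COLOR_RGB2HSV)
print(hsv[225,[136,140,142,150,155,158,160,163,165,168,172]].tolist()); print(hsv[[160,165,175,185,193,196,200],314].tolist()); print(hsv[177,[290,298,302,314,328,331,336]].tolist())
y=(abs(hsv[...,0].astype(int)-24)<6)&(hsv[...,1]>150)&(hsv[...,2]>140)
for m,s,c in blobs(y[100:300,100:280],60):
    print("yellow",s,ray(im,rect(m)+[100,100],.05).round(4).tolist())
roi=F[190:262,132:170].astype(int); nb=(roi[...,2]>roi[...,0]-15)&(roi[...,2]>60)
for m,s,c in blobs(nb,8): print("flower?",s,c+[132,190],ray(im,c+[132,190],.05))
w=(hsv[...,1]>60)&(hsv[...,2]>90);sub=w[140:215,285:345]
for m,s,c in blobs(sub,200): b=rect(m)+[285,140];print("riser",s,b.tolist(),ray(im,b,.036).round(4).tolist())
big=np.hstack([cv2.resize(F[180:280,120:220],None,fx=4,fy=4,interpolation=2),cv2.resize(F[130:230,265:365],None,fx=4,fy=4,interpolation=2)])
cv2.imwrite("pics/crop.png",big[:,:,::-1])
E
```

```text
[[22, 224, 150], [23, 255, 150], [51, 21, 87], [23, 206, 135], [23, 255, 151], [20, 229, 49], [13, 183, 60], [12, 152, 52], [15, 13, 79], [15, 18, 84], [20, 16, 142]]
[[17, 122, 117], [18, 132, 114], [18, 139, 117], [17, 132, 122], [17, 127, 116], [22, 20, 142], [21, 18, 143]]
[[22, 21, 135], [17, 104, 120], [18, 129, 119], [18, 135, 117], [17, 135, 119], [23, 13, 78], [17, 17, 138]]
yellow [124  80  22  31 333] [[0.5128, 0.1442], [0.5921, 0.1295], [0.5807, 0.0771], [0.5017, 0.0924]]
yellow [ 34  94  24  62 842] [[0.3888, 0.3904], [0.5602, 0.3805], [0.5536, 0.324], [0.3826, 0.3353]]
flower? [  0   0  38  72 751] [153.94673768 224.95472703] [[0.46831506 0.33383594]]
flower? [12 12  7  7 38] [147.18421053 205.28947368] [[0.52444954 0.35408859]]
flower? [10 32  8  7 37] [145.37837838 224.97297297] [[0.46894189 0.35779178]]
flower? [ 9 51  7  8 43] [143.81395349 244.76744186] [[0.41395678 0.36076053]]
riser [  11   18   36   38 1066] [[295.2432441711426, 190.5405387878418], [300.8378372192383, 156.97297286987305], [331.8108100891113, 162.13513565063477], [326.2162170410156, 195.70270156860352]] [[0.5573, -0.0629], [0.6555, -0.0823], [0.6374, -0.1706], [0.5398, -0.1501]]
```

View pics/crop.png

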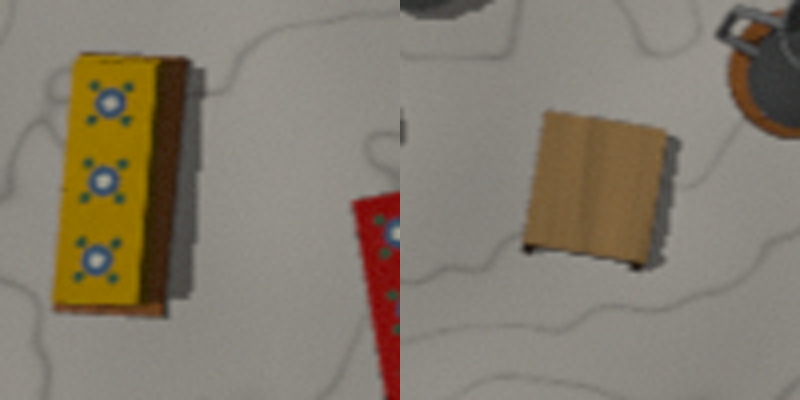

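The crop shows the three flowers on the top tile, so its centre is about (0.470, 0.358) with yaw -3.4°. The riser roof gives the mouth at about (0.549, -0.106) with yaw -11.3°. I'll grip the tile 40 mm nearer the robot than its centre, so first I go above (0.430, 0.360).

```bash
python3 -m crank '[0,0,0.0366,0.03,-0.0195,-0.0156,100, 0,0,0.0366,0.03,-0.0195,-0.0156,100, 0,0,0.0366,0.03,-0.0195,-0.0156,100, 0,0,0.0366,0.03,-0.0195,-0.0156,100, 0,0,0.0366,0.03,-0.0195,-0.0156,100, 0,0,0.0366,0.03,-0.0195,-0.0156,100, 0,0,0.0366,0.03,-0.0195,-0.0156,100, 0,0,0.0366,0.03,-0.0195,-0.0156,100, 0,0,0,0,0,0,100, 0,0,0,0,0,0,100, 0,0,0,0,0,0,100]' 60
python3 - <<'E'
from rig import *
from h import *
im=get_image("wrist"); F=im["frame"];cv2.imwrite("pics/w1.png",F[:,:,::-1])
s=observe();print(s["position"],s["tool_rot"].round(4).tolist())
hsv=cv2.cvtColor(F,cv2.COLOR_RGB2HSV)
b=(abs(hsv[...,0].astype(int)-108)<14)&(hsv[...,1]>100)
for m,sx,c in blobs(b,60): print("flower",sx,c,ray(im,c,.05))
y=(abs(hsv[...,0].astype(int)-24)<6)&(hsv[...,1]>150)
for m,sx,c in blobs(y,500): print("yel",sx,ray(im,rect(m),.05).round(4).tolist())
E
```

```text
time_s: 1.25
position: [0.4294, 0.3607, 0.1209]
tool_rot: [[0.06, 0.998, 0.0], [0.998, -0.06, 0.0], [0.0, 0.0, -1.0]]
ft_force: [0.7, 0.1, -0.4]
grip_width: 0.0852
[0.42925928 0.36084027 0.12105411] [[0.0589, 0.9983, 0.0005], [0.9983, -0.0589, 0.0004], [0.0004, 0.0005, -1.0]]
flower [  0 153  24  27 359] [ 11.15877437 166.47075209] [[0.37466189 0.18151543]]
flower [263 195  30  29 498] [277.63855422 209.26907631] [[0.41573241 0.36072114]]
flower [ 28 218  26  23 334] [ 40.41616766 229.12275449] [[0.42046253 0.18840573]]
flower [264 267  28  25 399] [277.6641604  278.76441103] [[0.47086005 0.35745875]]
flower [ 21 328  17  14  83] [ 26.12048193 333.6746988 ] [[0.50841891 0.15107175]]
flower [265 329  26  22 323] [277.54798762 339.3250774 ] [[0.52606455 0.35407862]]
yel [  235   161    92   193 13195] [[0.38, 0.3339], [0.3837, 0.3954], [0.542, 0.3934], [0.5375, 0.3181]]
yel [   0  301   71   58 1763] [[0.4946, 0.1167], [0.4555, 0.1821], [0.4886, 0.1939], [0.5312, 0.1263]]
```

View pics/w1.png

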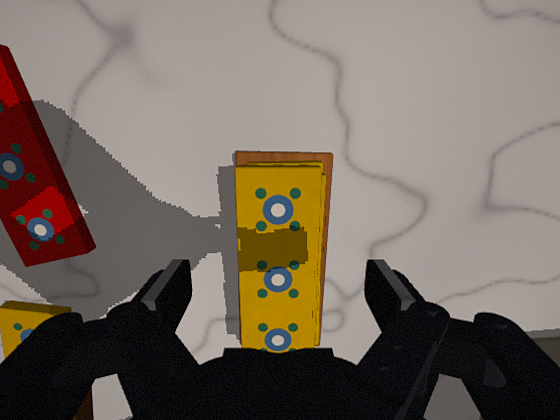

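The wrist view shows the flowers at (278,209), (278,279) and (278,339), centred between the jaws. The tile beneath sticks out a little on the right (+y) side. The centre comes out at (0.471, 0.3575), which agrees with the first estimate. I go down so that only the top tile is pinched.

```bash
python3 -m crank '[0,0,0,0,-0.0005,-0.02,100, 0,0,0,0,0,-0.02,100, 0,0,0,0,0,-0.02,100, 0,0,0,0,0,-0.0105,100, 0,0,0,0,0,0,100, 0,0,0,0,0,0,100, 0,0,0,0,0,0,0, 0,0,0,0,0,0,0, 0,0,0,0,0,0,0, 0,0,0,0,0,0,0, 0,0,0,0,0,0,0, 0,0,0,0,0,0,0]' 80
python3 - <<'E'
from rig import *
from h import *
im=get_image("wrist"); F=im["frame"];im2=get_image("scene");G=im2["frame"]
cv2.imwrite("pics/w2.png",np.hstack([F[:,60:500],cv2.resize(G[120:200,290:370],(360,360),interpolation=2)[:360] if 0 else cv2.copyMakeBorder(cv2.resize(G[130:210,290:370],(360,360),interpolation=2),0,60,0,0,0)])[:,:,::-1])
E
```

```text
time_s: 2.5
position: [0.4305, 0.3599, 0.0517]
tool_rot: [[0.06, 0.998, 0.002], [0.998, -0.06, 0.001], [0.001, 0.002, -1.0]]
ft_force: [-2.2, 0.3, 9.5]
grip_width: 0.0573
```

View pics/w2.png

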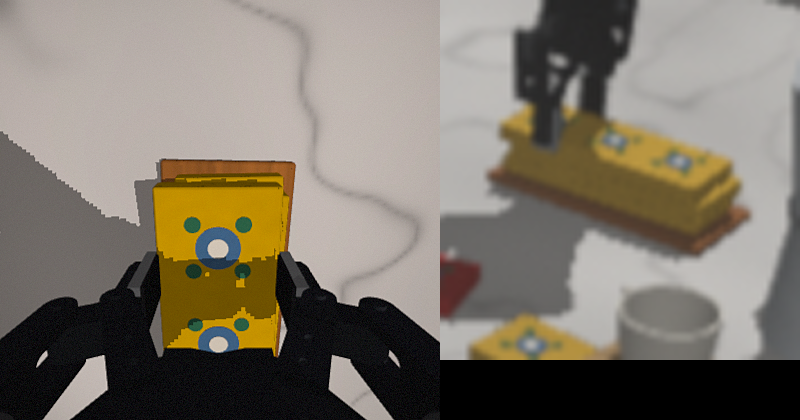

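The tile is gripped at 57 mm width. The 9.5 N reading is probably the pads swinging forward as they close. I lift a little and check that only the top tile comes up.

```bash
python3 -m crank '[0,0,0,0,0,0.003,0, 0,0,0,0,0,0.005,0, 0,0,0,0,0,0.01,0, 0,0,0,0,0,0.03,0, 0,0,0,0,0,0.04,0, 0,0,0,0,0,0.03,0, 0,0,0,0,0,0,0, 0,0,0,0,0,0,0]' 80
python3 - <<'E'
from rig import *
from h import *
im=get_image("wrist"); F=im["frame"];im2=get_image("scene");G=im2["frame"]
cv2.imwrite("pics/w3.png",np.hstack([F[:,60:500],cv2.copyMakeBorder(cv2.resize(G[90:210,280:380],(350,420),interpolation=2),0,0,0,0,0)])[:,:,::-1])
E
```

```text
time_s: 3.4
position: [0.4297, 0.3594, 0.1679]
tool_rot: [[0.06, 0.998, -0.0], [0.998, -0.06, -0.0], [-0.0, -0.0, -1.0]]
ft_force: [-1.2, -0.2, -3.4]
grip_width: 0.0572
```

View pics/w3.png

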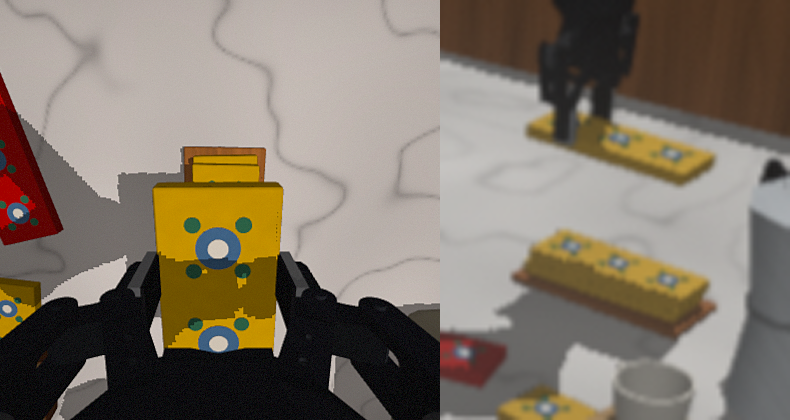

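Only the top tile came up. It is level, and the other two are still stacked. Next I carry it to the staging point in front of the empty riser, at height.

```bash
python3 -m crank '[0,0,-0.0092,-0.00125,-0.015,0,0, 0,0,-0.0092,-0.00125,-0.025,0,0, 0,0,-0.0092,-0.00125,-0.03,0,0, 0,0,-0.0092,-0.00125,-0.033,0,0, 0,0,-0.0092,-0.00125,-0.033,0,0, 0,0,-0.0092,-0.00125,-0.033,0,0, 0,0,-0.0092,-0.00125,-0.033,0,0, 0,0,-0.0092,-0.00125,-0.033,0,0, 0,0,-0.0092,-0.00125,-0.033,0,0, 0,0,-0.0092,-0.00125,-0.033,0,0, 0,0,-0.0092,-0.00125,-0.033,0,0, 0,0,-0.0092,-0.00125,-0.033,-0.02,0, 0,0,-0.0092,-0.00125,-0.03,-0.03,0, 0,0,-0.0092,-0.00125,-0.025,-0.03,0, 0,0,-0.0092,-0.00125,-0.016,-0.02,0, 0,0,0,0,0,-0.01,0, 0,0,0,0,0,0,0, 0,0,0,0,0,0,0, 0,0,0,0,0,0,0]' 80
python3 - <<'E'
from rig import *
from h import *
A=get_image("top");B=get_image("scene");s=observe();p=s["position"];print(p,s["tool_rot"].round(4).tolist())
F,G=A["frame"],B["frame"]
h=lambda X:cv2.cvtColor(X,cv2.COLOR_RGB2HSV)
zt=p[2]-.0017
hs=h(F);bl=(abs(hs[...,0].astype(int)-108)<16)&(hs[...,1]>70);bl[:,:285]=0;bl[:,345:]=0;bl[:180]=0;bl[265:]=0
for m,sx,c in blobs(bl,4): print("top flower",sx,c,ray(A,c,zt))
for im,n in((A,"top"),(B,"scene")):
  d=np.array([.9806,-.1959]);e=np.array([.1959,.9806]);M=np.array([.5486,-.1065])
  C=[np.r_[M+a*d+b*e,.036] for a,b in((0,.045),(0,-.045),(.1,-.045),(.1,.045))]
  print(n,"predicted roof",proj(im,C).round(1).tolist())
  im["frame"]=np.ascontiguousarray(cv2.resize(im["frame"],None,fx=4,fy=4,interpolation=2))
  cv2.polylines(im["frame"],[(proj(im,C)*4+1.5).astype(np.int32)],True,(255,0,255),1)
u=A["frame"][4*145:4*245,4*265:4*365];v=B["frame"][4*205:4*305,4*235:4*335]
cv2.imwrite("pics/s4.png",np.hstack([u,v])[:,:,::-1])
E
```

```text
time_s: 5.4
position: [0.4113, -0.0783, 0.0585]
tool_rot: [[0.196, 0.981, 0.001], [0.981, -0.196, -0.0], [-0.0, 0.001, -1.0]]
ft_force: [0.3, 0.2, -3.5]
grip_width: 0.057
[ 0.41143885 -0.07822213  0.05856577] [[0.1961, 0.9806, 0.001], [0.9806, -0.1961, -0.0006], [-0.0004, 0.0011, -1.0]]
top flower [306 205   6   6  13] [308.84615385 207.        ] [[ 0.50533546 -0.09812203]]
top predicted roof [[295.1, 190.5], [326.4, 195.7], [331.7, 162.0], [300.7, 157.0]]
scene predicted roof [[281.7, 230.3], [257.1, 243.8], [285.1, 261.6], [309.7, 246.6]]
```

View pics/s4.png

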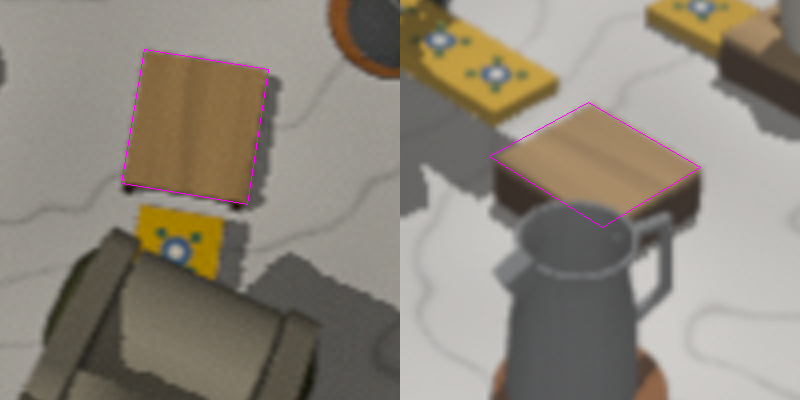

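The predicted roof outline matches the riser in both views. The flower at (308.8,207) agrees with the expected tile position to 1 mm. I go down to just above the worktop and slide in.

```bash
python3 -m crank '[0,0,0,0,0,-0.02,0, 0,0,0,0,0,-0.015,0, 0,0,0,0,0,-0.005,0, 0,0,0,0,0,0,0, 0,0,0,0.0098,-0.002,0,0, 0,0,0,0.0098,-0.002,0,0, 0,0,0,0.0098,-0.002,0,0, 0,0,0,0.0098,-0.002,0,0, 0,0,0,0.0098,-0.002,0,0, 0,0,0,0.0098,-0.002,0,0, 0,0,0,0,0,0,0]' 80
python3 -m crank '[0,0,0,0.0098,-0.002,0,0, 0,0,0,0.0098,-0.002,0,0, 0,0,0,0.0098,-0.002,0,0, 0,0,0,0,0,-0.001,0, 0,0,0,0,0,-0.001,0, 0,0,0,0,0,-0.001,0, 0,0,0,0,0,0,0]' 80
```

```text
time_s: 6.6
position: [0.4715, -0.0908, 0.018]
tool_rot: [[0.197, 0.98, 0.001], [0.98, -0.197, -0.001], [-0.0, 0.002, -1.0]]
ft_force: [-0.4, 0.0, -3.4]
grip_width: 0.0572
time_s: 7.3
position: [0.4995, -0.0963, 0.0157]
tool_rot: [[0.197, 0.98, 0.001], [0.98, -0.197, -0.0], [-0.0, 0.001, -1.0]]
ft_force: [-0.1, 0.8, 4.3]
grip_width: 0.0571
```

The tile now touches the floor, with about 10 mm left to go. I push slowly to the stop.

```bash
python3 -m crank '[0,0,0,0.003,-0.0006,0.0005,0, 0,0,0,0.002,-0.0004,0,0, 0,0,0,0.002,-0.0004,0,0, 0,0,0,0,0,0,0]' 80
python3 -m crank '[0,0,0,0.0015,-0.0003,0,0, 0,0,0,0.001,-0.0002,0,0, 0,0,0,0,0,0,0]' 80
```

```text
time_s: 7.7
position: [0.506, -0.0976, 0.0157]
tool_rot: [[0.197, 0.98, -0.001], [0.98, -0.197, 0.0], [0.0, -0.001, -1.0]]
ft_force: [-3.4, 0.6, 5.8]
grip_width: 0.0572
time_s: 8.0
position: [0.5083, -0.098, 0.0157]
tool_rot: [[0.197, 0.98, -0.002], [0.98, -0.197, 0.001], [0.0, -0.002, -1.0]]
ft_force: [-5.5, 1.1, 5.9]
grip_width: 0.0575
```

```bash
python3 -m crank '[0,0,0,0.001,-0.0002,0,0, 0,0,0,0.001,-0.0002,0,0, 0,0,0,0,0,0,0]' 80
python3 -m crank '[0,0,0,0.001,-0.0002,0,0, 0,0,0,0.001,-0.0002,0,0, 0,0,0,0,0,0,0]' 80
```

```text
time_s: 8.3
position: [0.5103, -0.0984, 0.0157]
tool_rot: [[0.197, 0.98, -0.002], [0.98, -0.197, 0.001], [0.0, -0.002, -1.0]]
ft_force: [-5.3, 1.3, 4.9]
grip_width: 0.0571
time_s: 8.6
position: [0.5107, -0.0985, 0.0157]
tool_rot: [[0.196, 0.981, -0.006], [0.981, -0.196, 0.001], [0.0, -0.006, -1.0]]
ft_force: [-11.7, 1.4, 11.5]
grip_width: 0.0576
```

At the stop: the force rose and the motion halted at TCP x = 0.5107. I release and retreat upward. Walls are ahead of the fingers, so I back off first.

```bash
python3 -m crank '[0,0,0,0,0,0,100, 0,0,0,0,0,0,100, 0,0,0,0,0,0,100, 0,0,0,0,0,0,100, 0,0,0,0,0,0,100, 0,0,0,0,0,0,100, 0,0,0,0,0,0.02,100, 0,0,0,0,0,0.03,100, 0,0,0,-0.01,0.002,0.05,100, 0,0,0,-0.03,0.006,0.05,100, 0,0,0,-0.05,0.01,0.03,100, 0,0,0,-0.05,0.01,0,100, 0,0,0,-0.04,0.01,0,100, 0,0,0,0,0,0,100, 0,0,0,0,0,0,100, 0,0,0,0,0,0,100]'
python3 - <<'E'
from rig import *
from h import *
A=get_image("top");B=get_image("scene");F,G=A["frame"],B["frame"]
hs=cv2.cvtColor(F,cv2.COLOR_RGB2HSV);bl=(abs(hs[...,0].astype(int)-108)<16)&(hs[...,1]>70);bl[:,:285]=0;bl[:,345:]=0;bl[:180]=0;bl[265:]=0
M=np.array([.5486,-.1065]);R=np.array([[.9806,-.1959],[.1959,.9806]])
for m,sx,c in blobs(bl,4): print("flower in riser frame",R@(ray(A,c,.014)[0]-M))
y=(abs(hs[...,0].astype(int)-24)<6)&(hs[...,1]>150)&(hs[...,2]>70);y[:,:285]=0;y[:,345:]=0
for m,sx,c in blobs(y[:265],50): print("yel",(ray(A,rect(np.pad(m,((0,155),(0,0)))),.014)-M)@R.T)
r=lambda X:cv2.resize(X,(400,400),interpolation=2)
cv2.imwrite("pics/f5.png",np.hstack([r(F[100:260,120:360][:, 80:240]),r(G[140:300,230:390])])[:,:,::-1])
E
```

```text
time_s: 10.2
position: [0.3473, -0.0642, 0.1827]
tool_rot: [[0.197, 0.98, 0.001], [0.98, -0.197, -0.001], [-0.0, 0.001, -1.0]]
ft_force: [-0.2, 1.0, -0.8]
grip_width: 0.0853
flower in riser frame [-0.00388176  0.00051076]
flower in riser frame [-0.05422569 -0.00010891]
yel [[ 0.44933088  0.15010594]
 [ 0.4852722  -0.02804191]
 [ 0.47635227 -0.02963075]
 [ 0.44043916  0.14830981]]
yel [[-0.08381333  0.0288313 ]
 [ 0.00515777  0.02880611]
 [ 0.00509355 -0.03059259]
 [-0.08369283 -0.02988011]]
```

View pics/f5.png

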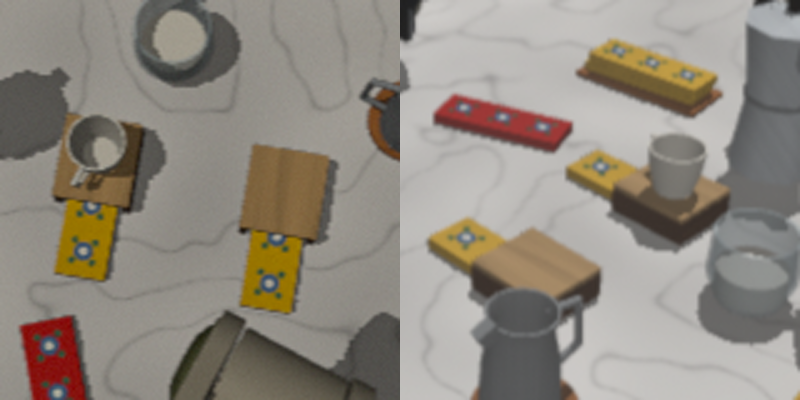

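The tile lies flat with the painted side up. Its outer end is at -84 mm in the riser frame (nominal -85), and the cup and the stack are undisturbed. Each top-view pixel covers about 3 mm, so I confirm the seating with a gentle push on the end using closed fingers.

```bash
python3 -m crank '[0,0,0,0.03,-0.0066,0,0, 0,0,0,0.03,-0.0066,0,0, 0,0,0,0.0285,-0.0066,0,0, 0,0,0,0,0,-0.04,0, 0,0,0,0,0,-0.04,0, 0,0,0,0,0,-0.04,0, 0,0,0,0,0,-0.03,0, 0,0,0,0,0,-0.01,0, 0,0,0,0,0,0,0, 0,0,0,0.0049,-0.001,0,0, 0,0,0,0.0049,-0.001,0,0, 0,0,0,0,0,0,0]' 40
python3 -m crank '[0,0,0,0.003,-0.0006,0,0, 0,0,0,0.003,-0.0006,0,0, 0,0,0,0,0,0,0]'
python3 -m crank '[0,0,0,0.0015,-0.0003,0,0, 0,0,0,0.0015,-0.0003,0,0, 0,0,0,0,0,0,0]'
```

```text
time_s: 11.5
position: [0.4461, -0.0861, 0.0237]
tool_rot: [[0.197, 0.98, 0.003], [0.98, -0.197, -0.001], [-0.001, 0.003, -1.0]]
ft_force: [0.1, 0.6, 0.4]
grip_width: -0.0001
time_s: 11.8
position: [0.4511, -0.0869, 0.0227]
tool_rot: [[0.197, 0.98, 0.001], [0.98, -0.197, -0.0], [-0.0, 0.001, -1.0]]
ft_force: [-0.8, 0.1, 0.1]
grip_width: 0.0
time_s: 12.1
position: [0.4537, -0.0874, 0.0225]
tool_rot: [[0.197, 0.98, 0.0], [0.98, -0.197, -0.0], [-0.0, 0.0, -1.0]]
ft_force: [0.4, 0.1, -1.0]
grip_width: 0.0001
```

```bash
python3 -m crank '[0,0,0,0.0015,-0.0003,0,0, 0,0,0,0,0,0,0, 0,0,0,0,0,0,0]'
python3 -m crank '[0,0,0,0.0015,-0.0003,0,0, 0,0,0,0,0,0,0, 0,0,0,0,0,0,0]'
```

```text
time_s: 12.4
position: [0.4551, -0.0877, 0.0225]
tool_rot: [[0.197, 0.98, -0.0], [0.98, -0.197, 0.0], [-0.0, -0.0, -1.0]]
ft_force: [-0.3, 0.7, 0.3]
grip_width: 0.0001
time_s: 12.7
position: [0.4564, -0.0879, 0.0225]
tool_rot: [[0.197, 0.98, -0.0], [0.98, -0.197, 0.0], [0.0, -0.0, -1.0]]
ft_force: [-1.6, 0.8, 0.8]
grip_width: -0.0001
```

```bash
python3 -m crank '[0,0,0,0.001,-0.0002,0,0, 0,0,0,0,0,0,0, 0,0,0,0,0,0,0]'
python3 -m crank '[0,0,0,0.001,-0.0002,0,0, 0,0,0,0,0,0,0, 0,0,0,0,0,0,0]'
```

```text
time_s: 13.0
position: [0.4566, -0.0878, 0.0224]
tool_rot: [[0.196, 0.981, -0.003], [0.981, -0.196, 0.001], [0.0, -0.003, -1.0]]
ft_force: [-6.0, 0.3, 3.3]
grip_width: -0.0002
time_s: 13.3
position: [0.4567, -0.0878, 0.0223]
tool_rot: [[0.196, 0.981, -0.005], [0.981, -0.196, 0.001], [0.0, -0.005, -1.0]]
ft_force: [-9.4, -0.4, 6.0]
grip_width: 0.0
```

That is a firm stop: 9.4 N, far above the tile's own friction, with no motion. I retreat, check and hand in.

```bash
python3 -m crank '[0,0,0,-0.01,0.002,0,0, 0,0,0,-0.02,0.004,0,0, 0,0,0,-0.02,0.004,0.03,0, 0,0,0,-0.02,0.004,0.05,0, 0,0,0,-0.02,0,0.05,0, 0,0,0,0,0,0,0, 0,0,0,0,0,0,0, 0,0,0,0,0,0,0]'
python3 - <<'E'
from rig import *
from h import *
A=get_image("top");F=A["frame"];hs=cv2.cvtColor(F,cv2.COLOR_RGB2HSV)
M=np.array([.5486,-.1065]);R=np.array([[.9806,-.1959],[.1959,.9806]])
y=(abs(hs[...,0].astype(int)-24)<6)&(hs[...,1]>150)&(hs[...,2]>70);y[:,:285]=0;y[:,345:]=0;y[265:]=0;y[:150]=0
for m,sx,c in blobs(y,50): print("tile",((ray(A,rect(m),.014)-M)@R.T).round(4).tolist())
print(close_job())
E
```

```text
time_s: 14.1
position: [0.3714, -0.0745, 0.1444]
tool_rot: [[0.197, 0.98, -0.001], [0.98, -0.197, 0.001], [0.0, -0.001, -1.0]]
ft_force: [-0.6, 0.1, -1.0]
grip_width: -0.0001
tile [[-0.0847, 0.0282], [0.005, 0.0289], [0.0055, -0.0297], [-0.084, -0.0297]]
the job is handed in; nothing more can be done
None
```

I took only the top tile from the stack, slid it lengthwise, painted side up, under the roof of the empty riser to the back stop, and released it. The job was handed in at about 14 s of the 42 s allowed.

- **Seating:** a gentle push on the tile's outer end with closed fingers met a firm stop, reaching 9.4 N with no further movement.
- **Position:** the last top view puts the tile's outer end 84–85 mm in front of the mouth (nominal 85) and centred to about 1 mm. The calibration is good to about 2 mm.
- **The rest of the scene:** in the pictures after release, the other two tiles were still stacked on their board. The cup, moka, jug and sugar bowl looked undisturbed. Those pictures did not include the bowls, and the arm did not work near them. I took no close look at anything but the tile after the final push.
- **Forces:** the highest wrist reading I saw, taken at the end of each move, was about 16 N. No check failed or disagreed.

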